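# Fit the battery module and switch on its isolator

### The arm

A 6-joint arm with a two-finger parallel gripper is mounted at the origin on the work surface. World frame = base frame: x ahead of the robot, y to its left, z up, the work surface at z = 0. Lengths are in m, angles in degrees, forces in N, time in s.
With the tool pointing down it reaches from about 0.3 to 0.75 m from the base axis. Payload 8.5 kg.
Tool frame: the origin (TCP) lies on the centre line of the jaws, within the pads' length; the fingertips stand 14 mm ahead of it and the grasp point (between the pads) lies 5 mm behind it; z points along the fingers, x is the direction in which the jaws open and shut, and the axes are right-handed (so a half turn about z gives the same grasp; the last joint's range is limited). The gripper opens to 85 mm and grips with 20 to 120 N. Pads are 22 mm wide; open, the fingers measure 114 mm over their backs; the gripper's body (76 mm by 85 mm) begins 54 mm behind the grasp point. The pads swing forward as they close: fully open they stand 13 mm farther back than shut.
Start: joints at [-76.679, 21.807, 74.336, -0, 83.858, -12.336], TCP at [0.238, -0.496, 0.245] pointing down, gripper open.
Joint ranges: [-178.18, 178.18], [-50.72, 133.34], [12.68, 142.11], [-81.47, 261.47], [9.98, 163.14], [-165.26, 165.26]. Speed limits (degrees/s): [136.94, 136.94, 180, 180, 180, 180].

### API

Orientations are given as a 3x3 rotation matrix whose columns are the frame's x, y, z axes.
In Python, from rig import * gives the robot as it stands.
- The arm moves only by the shell command python3 -m crank 'ROWS' [FORCE]. ROWS is JSON, one flat list of numbers, 7 for each row, row after row: the turn, a rotation vector about the world's x, y, z in rad, then the shift along the world's x, y, z in m, then the opening in per cent of the stroke, from 0 (shut) to 100 (fully open). A call has 1 to 20 rows; each row shifts and turns the commanded pose from where the row before left it; what a row does not reach is not made up. A row lasts 1/10 s, in which the tool goes at most 50 mm and 8.59 degrees, less where a joint would pass 70% of its speed; a pose out of reach is approached as far as the arm can. A call is refused whole if a number of a shift passes 0.05 or a number of a turn 0.15, either way. A call with a gripper value outside its range is refused whole. The fingers move at their own pace and stop on an object; FORCE is the grip in N (left out, the last holds). Time passes only in rows, so rows that do not move let the fingers close. It gives the time, the measured TCP pose, the force and the opening at its end, in the units of the state.
- observe(): the state, without advancing time (a new reading comes with each control period).
- get_image(name): name is "side" or "top"; returns a dict with "frame" (420x560x3 uint8, red, green, blue), "fov_y" (degrees; the focal length in pixels is half the picture's height over the tangent of half this angle, whatever the lens; pixels are square), "cx", "cy" (the principal point, pixels), "k1" (the pictures are not rectified: a ray, as slopes to the right and down, at radius r is drawn at 1 + k1 r^2 times it, then the intrinsics apply), "world_to_cam" (4x4, takes a point from world to camera coordinates). Camera axes: x right, y up, looking along -z (the intrinsics and any distortion apply to the point x, -y, -z); pixel columns grow to the right and rows downward; lengths in m; the calibration is good to about 2 mm. A picture is of the moment at which its call begins. There is no depth.
- close_job(): hands the job in, once; it reports no verdict.
The state is a dict: "time_s": time; "q": joint angles; "qvel": joint speeds; "joint_efforts": joint torques, N m; "position": TCP position; "tool_rot": TCP orientation; "ft_force": force on the tool from outside, world axes, zero at the start; "wrist_torque": the same for the moment, N m; "grip_width": finger opening in m.
Only numpy, scipy, OpenCV 4.12 (cv2) and the standard library are available. Lean on these libraries where they do the work, as an engineer would, in place of code of your own. Each camera call takes 0.05 s, during which the arm holds its last target. There are 200 camera calls.

### The job

Put the open instrument into service: push the black battery module along its rails until it is fully home and the sprung catch has clicked up in its window. Then take the screwdriver from its stand, put its blade in the slot of the round isolator switch on the instrument's deck and turn the switch a quarter turn clockwise (seen from above), right up to its stop. Finally put the screwdriver back upright in its stand, blade down and fully seated, and let go; never turn the switch with the fingers, and leave the parts box, the lens mount and the jar where they are.

Things in the scene. Friction and masses are not known exactly. Their poses are not given: they have to be found in the camera images.
- unit: The instrument, fixed: a low aluminium chassis 200 (x) x 240 (y) x 60 mm high, black panel on its -x side. Origin: centre of its underside. On the far (+x) half of its deck two dark steel rails run along its y axis, 14 mm high, 110 mm over their outsides, with lips that hold the module's plate down; a 20 mm high stop bar joins their +y ends. The slotted switch is on the near (-x) half.
- module_rear (a point): Centre of the flat rear face of the module's black case, 30.5 mm above the deck; push here towards its y. Axes: x across the rails, y the way home, z up. The case is 64 mm wide (x), 85 mm long (y), its top 53 mm above the deck. Loose, 0.3 to 0.6 kg; the plate under it already runs under the rail lips with about 2 mm play each side.
- module_origin (a point): Middle of the underside of the module's aluminium plate (90 x 130 x 8 mm), 65 mm ahead of its rear face. The plate has an open window, 36 x 26 mm, ahead of the case and a cross bar in front of that. Fully home, this point lies at module_home (within 0.5 mm of the stop; the catch lets it back 3 mm at most). At the start it is 45 to 65 mm short of it.
- module_home (a point): The point on the unit's deck where module_origin lies when the module is fully home (42 mm to +x of the unit's centre line). Axes as the unit's; the module slides along +y.
- catch (a joint): Sprung steel wedge in the deck between the rails; a black button 18 mm across beyond the stop bar moves with it. 0 = up (at the start, and when clicked into the module's window), 0.009 m = fully down. Near the end of the way the plate's cross bar presses it down about 7 mm (pushing through takes under 15 N); in the last 3 mm it springs up behind the bar.
- switch (a joint): The isolator: angle of the slotted rotor, 0 to 1.571 rad between fixed stops, growing clockwise seen from above. It starts at 0 to 0.15 (slot about parallel to the rails) and must go to its upper stop (slot square to the rails). It turns stiffly (0.12 N m) and stays where it is left.
- switch_slot (a point): Centre of the slot's floor, on the rotor's axis, 64 mm above the bench. Its y axis runs along the slot and turns with the rotor, z up. The rotor is a steel disc 56 mm across, its top 14 mm above this floor. The slot is 50 mm long, open at both ends, 8 mm wide, flaring to 15 mm in its top 7 mm. The blade has about 0.18 rad of play to either side before the rotor follows.
- driver_grip (a point): Centre of the screwdriver's black handle, 106 mm above the blade's tip. z up the handle, x along the blade's width. Handle square, 28 x 28 mm, sides square to x and y, 76 mm long; below it a round collar 44 mm across, 8 mm high. Loose, 0.11 to 0.22 kg, stands upright, blade down, in its stand.
- driver_tip (a point): Middle of the blade's lower edge, 106 mm below driver_grip, same axes. Blade 24 mm wide (x), 3.5 mm thick over its last 10 mm, 5 mm above that; shaft 12 mm across; the collar's underside is 60 mm above the tip.
- stand_mouth (a point): Centre of the upper mouth of the screwdriver's stand, a grey block 85 x 85 x 64 mm fixed to the bench. A slot goes right through it, 34 mm along its x axis and 16 mm along its y axis. The screwdriver's blade and shaft stand in it, blade along x, the collar resting on the block's top with the tip 60 mm below this point.
- partsbox_mid (a point): Centre of a cardboard box 85 x 85 x 50 mm with connectors; leave it where it is.
- mount_mid (a point): Point 50 mm above the bench on the axis of a lens mount on a round foot, 56 mm across, 105 mm high; leave it where it is.
- canister_mid (a point): Centre of a white jar 56 mm across and 110 mm high; leave it where it is.
There are look-alikes about, which are no part of the job. Leave any orange look-alike of the part that bears driver_grip alone.

How it is judged:
By the outcome, as a careful person would: the job done as asked, in the order asked, and still so for the second after the job is handed in, with the robot touching nothing.
It also fails if it takes over 69 s, if anything falls off the work surface, if the arm or the gripper's body presses on something with over 40 N, if the wrist force passes 120 N, or if a joint passes its speed limit or range.

## Working session

There is one attempt and no reset: what is moved stays moved. The work goes in short steps, Python scripts to look and compute and a shell command to move; the robot and the scene stay as the last step left them, time stands still between calls to the robot, and variables do not carry over. Pictures are saved under pics/ and viewed, about 8 in all and at most 12, crops included, and the job is handed in when it is done.

```bash
mkdir -p pics; ls
cat > h.py <<'E'
from rig import *
import numpy as np, cv2
def K(c):
    f=210/np.tan(np.radians(c["fov_y"])/2); return f
def ray(c,u,v):
    f=K(c); d=np.array([(u-c["cx"])/f,(v-c["cy"])/f]); s=d.copy()
    for _ in range(30): s=d/(1+c["k1"]*(s@s))
    M=np.array(c["world_to_cam"]); R=M[:3,:3]; o=-R.T@M[:3,3]
    return o,R.T@np.array([s[0],-s[1],-1])
def onz(c,u,v,z):
    o,d=ray(c,u,v); return o+d*(z-o[2])/d[2]
def proj(c,p):
    M=np.array(c["world_to_cam"]); q=M[:3,:3]@np.array(p)+M[:3,3]
    s=np.array([q[0],-q[1]])/-q[2]; s=s*(1+c["k1"]*(s@s)); return s*K(c)+[c["cx"],c["cy"]]
def save(n,name):
    c=get_image(n); cv2.imwrite(f"pics/{name}.png",c["frame"][:,:,::-1]); 
    import pickle; pickle.dump(c,open(f"pics/{name}.pkl","wb")); return c
def load(name):
    import pickle; return pickle.load(open(f"pics/{name}.pkl","rb"))
E
python3 - <<'E'
from h import *
for n in("top","side"):
    c=save(n,n+"0"); print(n,c["fov_y"],c["cx"],c["cy"],c["k1"],np.round(c["world_to_cam"],3).tolist())
print(observe())
E
```

```text
pics
top 46.12109624215512 278.5946282575334 210.83055210782854 -0.04144989835396471 [[0.138, -0.99, 0.004, -0.108], [0.97, 0.136, 0.2, -0.547], [-0.198, -0.024, 0.98, -1.132], [0.0, 0.0, 0.0, 1.0]]
side 49.48022895002937 285.51696425656394 204.88835320380664 -0.1395453441431537 [[0.908, -0.418, 0.013, -0.53], [0.288, 0.648, 0.705, -0.192], [-0.303, -0.637, 0.709, -1.214], [0.0, 0.0, 0.0, 1.0]]
{'time_s': 0.1, 'q': array([-7.66787963e+01,  2.18371763e+01,  7.43764396e+01,  1.10955636e-03,
        8.38584755e+01, -1.23363840e+01]), 'qvel': array([ 0.02553623,  0.0308145 , -0.0881223 , -0.04164108, -0.03451583,
        0.01847538]), 'joint_efforts': array([ 3.43260610e-03, -4.49221516e+01, -2.31656814e+01, -1.79278309e-04,
        3.67858287e-03,  8.55483364e-06]), 'position': array([ 0.23808923, -0.49554488,  0.24479645]), 'tool_rot': array([[ 4.32989912e-01, -9.01398725e-01, -2.71173055e-04],
       [-9.01397934e-01, -4.32989902e-01,  1.22881477e-03],
       [-1.22506726e-03, -2.87629568e-04, -9.99999208e-01]]), 'ft_force': array([-0.44390601, -0.25668294, -0.14944615]), 'wrist_torque': array([-0.0142    ,  0.00715351,  0.05117165]), 'grip_width': 0.08517189411947476}
```

View pics/top0.png

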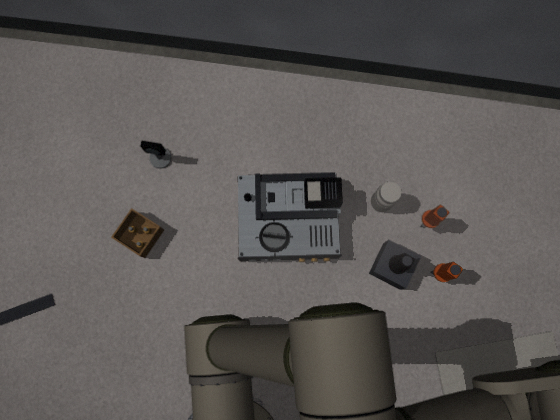

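View pics/side0.png

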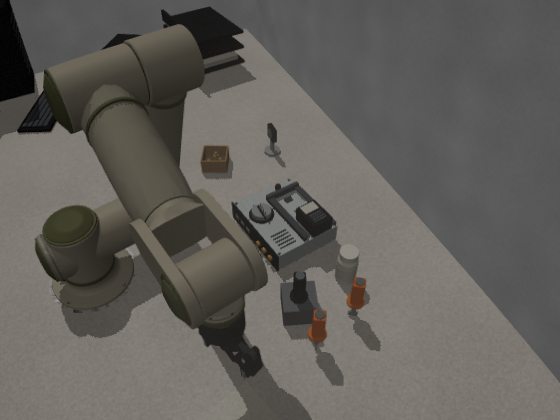

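Run:
```python
import cv2
a=cv2.imread("pics/top0.png")
cv2.imwrite("pics/c1.png",cv2.resize(a[160:300,230:430],None,fx=4,fy=4,interpolation=cv2.INTER_CUBIC))
b=cv2.imread("pics/side0.png")
cv2.imwrite("pics/c2.png",cv2.resize(b[170:350,220:400],None,fx=3.3,fy=3.3,interpolation=cv2.INTER_CUBIC))
```

```text
(no output)
```

View pics/c1.png

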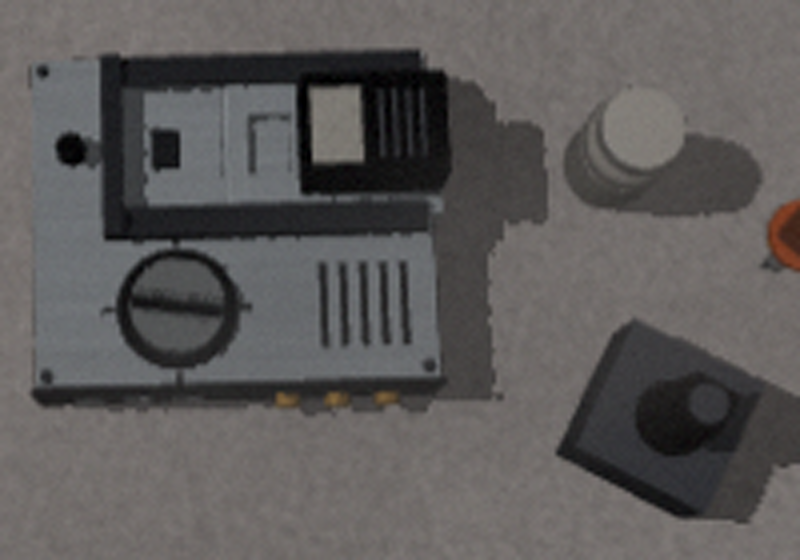

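View pics/c2.png

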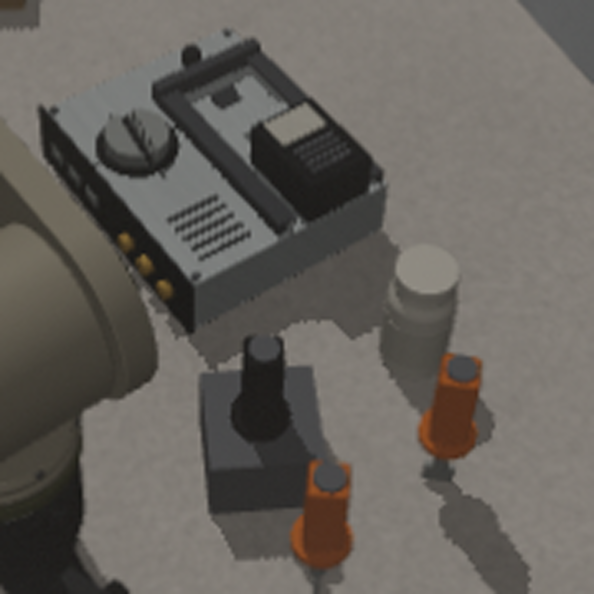

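Run:
```python
from h import *
c=load("top0"); P=lambda x,y,z:onz(c,230+x/4-.4,160+y/4-.4,z)
print("cam",ray(c,0,0)[0])
D={"deck++":(32,65,.06),"deck-+":(33,385,.06),"deck--":(442,380,.06),"case +x+y":(300,73,.113),"case+x-y":(447,72,.113),"case-x+y":(300,190,.113),"case-x-y":(449,190,.113),
"rotor":(178,307,.078),"sl1":(132,300,.078),"sl2":(222,310,.078),"drvtop":(711,405,.148),"st1":(635,320,.064),"st2":(768,382,.064),"st3":(700,515,.064),"st4":(575,447,.064),
"railR":(420,52,.074),"bar":(103,55,.08),"bar2":(107,238,.08),"jar":(643,128,.11),"button":(70,150,.06)}
for k,v in D.items(): print(k,np.round(P(*v),4))
s=load("side0"); S=lambda x,y,z:onz(s,220+x/3.3-.4,170+y/3.3-.4,z)
for k,v in {"drvtop":(264,349,.148),"st1":(199,374,.064),"st2":(312,368,.064),"st3":(325,455,.064),"st4":(208,462,.064),"rotor":(138,136,.078),"jar":(428,272,.11),"case-x-y":(307,175,.113),"case+x-y":(367,150,.113),"deck--":(193,289,.06),"deck+-":(385,190,.06),"deck-+":(42,108,.06)}.items(): print("S",k,np.round(S(*v),4))
```

```text
cam [ 0.32174413 -0.05946177  1.21858024]
deck++ [0.6284 0.0793 0.06  ]
deck-+ [0.4358 0.0486 0.06  ]
deck-- [ 0.472  -0.1896  0.06  ]
case +x+y [ 0.6312 -0.0817  0.113 ]
case+x-y [ 0.6437 -0.1662  0.113 ]
case-x+y [ 0.5624 -0.0906  0.113 ]
case-x-y [ 0.5743 -0.1752  0.113 ]
rotor [ 0.4909 -0.0299  0.078 ]
sl1 [ 0.4913 -0.0027  0.078 ]
sl2 [ 0.4927 -0.0556  0.078 ]
drvtop [ 0.4672 -0.3268  0.148 ]
st1 [ 0.5226 -0.2985  0.064 ]
st2 [ 0.4967 -0.3801  0.064 ]
st3 [ 0.4138 -0.3471  0.064 ]
st4 [ 0.4432 -0.2708  0.064 ]
railR [ 0.6652 -0.1525  0.074 ]
bar [0.6351 0.0357 0.08  ]
bar2 [0.5253 0.017  0.08  ]
jar [ 0.6271 -0.2831  0.11  ]
button [0.5792 0.0484 0.06  ]
S drvtop [ 0.4679 -0.3235  0.148 ]
S st1 [ 0.4424 -0.2705  0.064 ]
S st2 [ 0.5227 -0.3007  0.064 ]
S st3 [ 0.4963 -0.3731  0.064 ]
S st4 [ 0.4166 -0.3435  0.064 ]
S rotor [ 0.4916 -0.0336  0.078 ]
S jar [ 0.6269 -0.286   0.11  ]
S case-x-y [ 0.5867 -0.1609  0.113 ]
S case+x-y [ 0.6443 -0.1562  0.113 ]
S deck-- [ 0.4728 -0.1914  0.06  ]
S deck+- [ 0.6641 -0.161   0.06  ]
S deck-+ [0.4332 0.0493 0.06  ]
```

```bash
python3 -m crank '[0,0,0.106,0.031,0.024,0,0, 0,0,0.106,0.031,0.024,0,0, 0,0,0.106,0.031,0.024,0,0, 0,0,0.106,0.031,0.024,0,0, 0,0,0.106,0.031,0.024,0,0, 0,0,0.106,0.031,0.024,0,0, 0,0,0.106,0.031,0.024,0,0, 0,0,0.106,0.031,0.024,0,0, 0,0,0.106,0.031,0.024,0,0, 0,0,0.106,0.031,0.024,0,0, 0,0,0.106,0.031,0.024,0,0, 0,0,0.11,0.036,0.025,0,0, 0,0,0,0,0,0,0, 0,0,0,0,0,0,0]' 40
python3 - <<'E'
from h import *
o=observe();print(o["q"],np.degrees(np.arctan2(o["tool_rot"][1,0],o["tool_rot"][0,0])))
c=load("top0"); print("orange",onz(c,453,269,.148),onz(c,441,212,.148))
E
```

```text
time_s: 1.5
position: [0.6153, -0.2061, 0.2444]
tool_rot: [[0.988, 0.153, -0.001], [0.153, -0.988, 0.0], [-0.001, -0.001, -1.0]]
ft_force: [-0.1, 0.0, 0.1]
grip_width: -0.0001
[-2.89470259e+01  3.21765878e+01  5.68092468e+01 -1.54210799e-02
  9.11008996e+01 -3.77599365e+01] 8.812653850138428
orange [ 0.46302903 -0.42769757  0.148     ] [ 0.58595177 -0.39214967  0.148     ]
```

```bash
python3 -m crank '[0,0,0,0,0,-0.03,0, 0,0,0,0,0,-0.03,0, 0,0,0,0,0,-0.03,0, 0,0,0,0,0,-0.03,0, 0,0,0,0,0,-0.031,0, 0,0,0,0,0,0,0, 0,0,0,-0.0015,0.0099,0,0, 0,0,0,-0.0015,0.0099,0,0, 0,0,0,-0.0007,0.005,0,0, 0,0,0,-0.0007,0.005,0,0, 0,0,0,-0.0007,0.005,0,0, 0,0,0,-0.0007,0.005,0,0, 0,0,0,-0.0008,0.005,0,0, 0,0,0,-0.0007,0.005,0,0, 0,0,0,-0.0008,0.005,0,0, 0,0,0,-0.0007,0.005,0,0]'
python3 - <<'E'
from h import *
o=observe();d=o["position"]-[.5497,-.0556,0];print(o["ft_force"],"local",d[0]*.9887+d[1]*.15,-.15*d[0]+.9887*d[1])
E
```

```text
time_s: 3.1
position: [0.6073, -0.1483, 0.0962]
tool_rot: [[0.988, 0.152, 0.004], [0.152, -0.988, -0.004], [0.004, 0.005, -1.0]]
ft_force: [0.7, -8.2, 3.8]
grip_width: -0.0
[ 0.68790077 -8.22340624  3.83846211] local 0.043070687338070755 -0.10031963328244538
```

```bash
python3 -m crank '[0,0,0,-0.0006,0.004,0,0, 0,0,0,-0.0006,0.004,0,0, 0,0,0,-0.0006,0.004,0,0, 0,0,0,-0.0006,0.004,0,0, 0,0,0,-0.0003,0.002,0,0, 0,0,0,0,0,0,0]'
python3 - <<'E'
from h import *
o=observe();d=o["position"]-[.5497,-.0556,0];print(o["ft_force"],"local",d[0]*.9887+d[1]*.15,-.15*d[0]+.9887*d[1])
save("top","top1")
E
```

```text
time_s: 3.7
position: [0.6045, -0.1298, 0.0962]
tool_rot: [[0.988, 0.152, 0.004], [0.152, -0.988, -0.003], [0.003, 0.004, -1.0]]
ft_force: [0.3, -4.6, 4.0]
grip_width: -0.0001
[ 0.3376806  -4.58267177  3.97600844] local 0.04309370532598942 -0.08158184069500668
```

```bash
python3 -m crank '[0,0,0,-0.0003,0.002,0,0, 0,0,0,-0.0003,0.002,0,0, 0,0,0,0,0,0,0]'; python3 -m crank '[0,0,0,-0.0003,0.002,0,0, 0,0,0,-0.0003,0.002,0,0, 0,0,0,0,0,0,0]'
```

```text
time_s: 4.05
position: [0.6039, -0.1259, 0.096]
tool_rot: [[0.988, 0.152, 0.004], [0.152, -0.988, -0.003], [0.003, 0.004, -1.0]]
ft_force: [1.3, -6.2, 4.7]
grip_width: 0.0003
time_s: 4.35
position: [0.6032, -0.1217, 0.0958]
tool_rot: [[0.988, 0.152, 0.003], [0.152, -0.988, -0.003], [0.003, 0.003, -1.0]]
ft_force: [1.1, -5.6, 5.2]
grip_width: -0.0004
```

```bash
for i in 1 2; do python3 -m crank '[0,0,0,-0.0003,0.002,0,0, 0,0,0,-0.0002,0.001,0,0, 0,0,0,0,0,0,0]' | grep -E "pos|force"; done
python3 - <<'E'
from h import *
c=save("top","top2"); a=c["frame"][150:290,220:400,::-1]; cv2.imwrite("pics/c3.png",cv2.resize(a,None,fx=4,fy=4,interpolation=cv2.INTER_CUBIC))
E
```

```text
position: [0.6034, -0.1212, 0.096]
ft_force: [3.8, -17.3, 2.3]
position: [0.6035, -0.1208, 0.0968]
ft_force: [2.2, -28.0, 5.4]
```

View pics/c3.png

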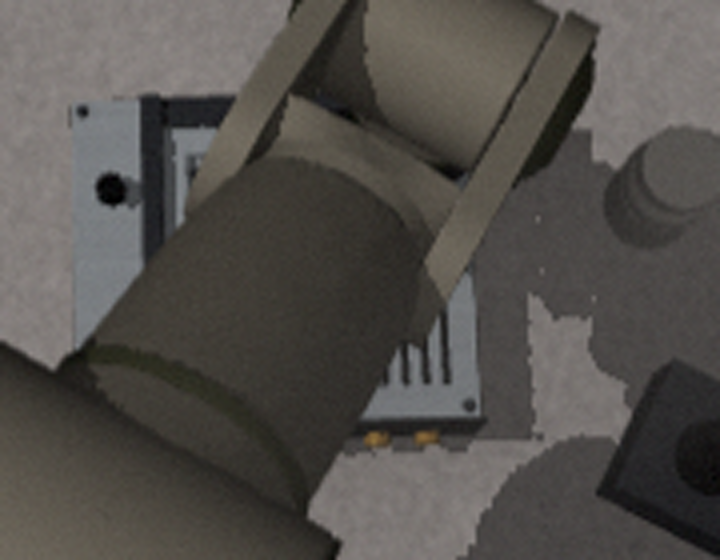

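```bash
python3 -m crank '[0,0,0,0.0003,-0.002,0,0, 0,0,0,0.003,-0.02,0,0, 0,0,0,0.003,-0.02,0,0, 0,0,0,0,0,0.04,0, 0,0,0,0,0,0.05,0, 0,0,0,0,0,0.05,100, 0,0,-0.1,-0.02,-0.03,0.01,100, 0,0,-0.1,-0.02,-0.03,0,100, 0,0,-0.1,-0.02,-0.03,0,100, 0,0,-0.1,-0.02,-0.03,0,100, 0,0,-0.095,-0.03,-0.03,0,100, 0,0,0,-0.03,-0.01,0,100, 0,0,0,0,0,0,100]'
python3 - <<'E'
from h import *
c=save("top","top3"); a=c["frame"][150:290,220:400,::-1]; cv2.imwrite("pics/c4.png",cv2.resize(a,None,fx=4,fy=4,interpolation=cv2.INTER_CUBIC))
E
```

```text
time_s: 6.3
position: [0.465, -0.3189, 0.2443]
tool_rot: [[0.941, -0.339, -0.001], [-0.339, -0.941, 0.001], [-0.001, -0.001, -1.0]]
ft_force: [0.7, -0.1, 0.2]
grip_width: 0.0854
```

View pics/c4.png

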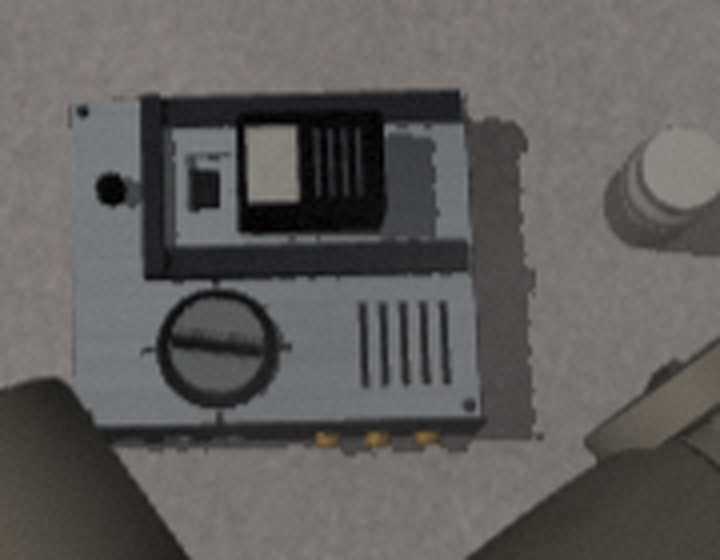

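```bash
python3 -m crank '[0,0,0,0.003,-0.0045,-0.03,100, 0,0,0,0,0,-0.03,100, 0,0,0,0,0,-0.03,100, 0,0,0,0,0,-0.03,100, 0,0,0,0,0,-0.02,100, 0,0,0,0,0,0,0, 0,0,0,0,0,0,0, 0,0,0,0,0,0,0, 0,0,0,0,0,0,0, 0,0,0,0,0,0,0, 0,0,0,0,0,0,0]' 80
```

```text
time_s: 7.45
position: [0.4712, -0.3218, 0.1057]
tool_rot: [[0.942, -0.335, 0.002], [-0.335, -0.942, -0.002], [0.002, 0.001, -1.0]]
ft_force: [-0.7, 1.2, 5.5]
grip_width: 0.0273
```

```bash
python3 -m crank '[0,0,0,0,0,0.01,0, 0,0,0,0,0,0.02,0, 0,0,0,0,0,0.03,0, 0,0,0,0,0,0.03,0, 0,0,0,0,0,0.03,0, 0,0,0,0,0,0,0]'
python3 - <<'E'
from h import *
A=save("side","side4")["frame"][:,:,::-1]; o=observe(); c=load("side4")
u,v=proj(c,o["position"]-[0,0,.11]).astype(int); print(u,v)
v0,u0=max(v-75,0),max(u-75,0)
a=cv2.resize(A[v0:v0+150,u0:u0+150],None,fx=4,fy=4,interpolation=cv2.INTER_CUBIC); print(u0,v0)
cv2.imwrite("pics/c5.png",a)
E
```

```text
time_s: 8.05
position: [0.4717, -0.3223, 0.2291]
tool_rot: [[0.942, -0.335, 0.006], [-0.335, -0.942, -0.006], [0.007, 0.004, -1.0]]
ft_force: [1.0, 0.5, -1.8]
grip_width: 0.0272
300 282
225 207
```

View pics/c5.png

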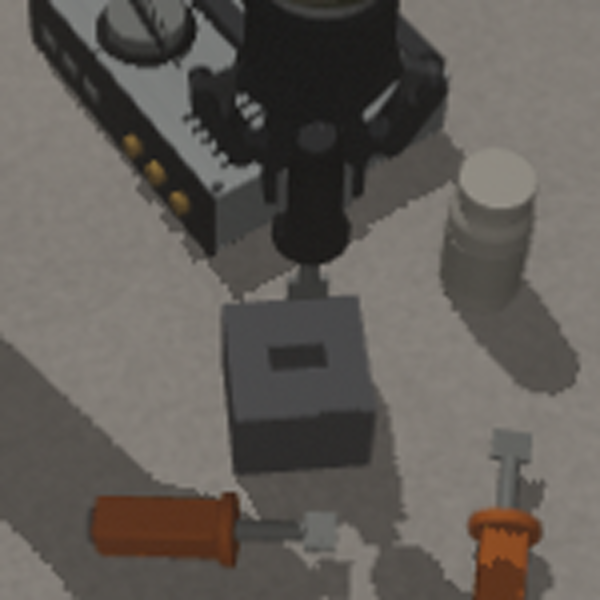

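Run:
```python
from h import *
s=load("side4")
print("slot mouth",onz(s,225+298/4-.4,207+357/4-.4,.064),"tip",onz(s,225+308/4-.4,207+298/4-.4,.1274), observe()["position"])
for n,cen,z in (("top3",(274,236),.078),("side0",(262,210),.078)):
    c=load(n); g=cv2.cvtColor(c["frame"],cv2.COLOR_RGB2GRAY); x,y=cen
    r=15; w=cv2.resize(g[y-r:y+r+1,x-r:x+r+1],None,fx=24,fy=24,interpolation=cv2.INTER_CUBIC)
    cv2.imwrite(f"pics/r_{n}.png",w)
    print(n); print(g[y-16:y+17:2,x-18:x+19:2])
cv2.imwrite("pics/c6.png",np.hstack([cv2.imread("pics/r_top3.png")[:,:],cv2.imread("pics/r_side0.png")])[:, :] if 0 else cv2.resize(np.hstack([cv2.imread("pics/r_top3.png"),cv2.imread("pics/r_side0.png")]),(800,400)))
```

```text
slot mouth [ 0.46930821 -0.32457124  0.064     ] tip [ 0.47214237 -0.32704366  0.1274    ] [ 0.47105299 -0.32174526  0.22645754]
top3
[[ 98  95  93  95  56  95  98  99  95  47  99  97  94 102  99 100 108  96
  100]
 [119 122 120 121 122 119 118  85  68  52  66  74 115 113 116 116 115 116
  117]
 [121 117 120 118 120  68  14  38  52  37  29  21  19  67 114 116 114 118
  114]
 [122 121 120 120  41  37  74  87  86  88  93  91  76  28  34  82 112 113
  111]
 [118 120 117  44  20  86  89  90  88  88  88  89  88  82  18  50 114 116
  115]
 [118 118 104  18  80  92  89  88  89  89  89  87  92  90  78  25  77 115
  110]
 [118 119  39  23  78  82  70  77  85  91  94  89  91  89  91  31  36 107
  111]
 [115 117  28  25  32  41  32  41  53  65  75  62  76  84  77  31  30  68
  116]
 [107 100  19  61  28  23  23  26  25  26  27  29  34  39  50  35  30  46
   55]
 [ 96 105  25  46  92  85  76  78  73  53  60  47  38  31  31  33  34 100
  100]
 [119 116  26  26  87  91  91  87  88  89  86  89  80  88  81  35  31 105
  110]
 [118 112  49  28  69  91  86  88  92  90  89  95  89  89  60  35  50 112
 
[... 1095 characters left out ...]
  96  39  79 101 102 102 102  37 110  40  44
   55]
 [125 124 123  35  87 103 103 103  61  41  90 102 102  90  36 123 108  38
   47]
 [123 125 123  36  55  96 103 103 102  36  66  85  89  55  35  86 123 106
   38]
 [ 55 123 125  36  53  54  78  90  95  82  40  60  57  42  30 121 123 122
  105]
 [ 31  54 123  51  36  46  55  54  55  54  38  48  47  30  42 122 122 123
  122]
 [ 30  31  54 116  44  35  38  44  46  46  46  39  31  42 107 122 121 121
  122]
 [ 31  29  32  97 124 105  40  32  31  32  31  44  68 108 121 121 122 122
  122]
 [ 40  30  31  34  96 124 123 122 108 109 110 121 121 112 122 121 122 122
  121]
 [ 34  55  29  30  34 121 124 123 122 125 124 122 121 121 121 122 121 121
  123]]
```

View pics/c6.png

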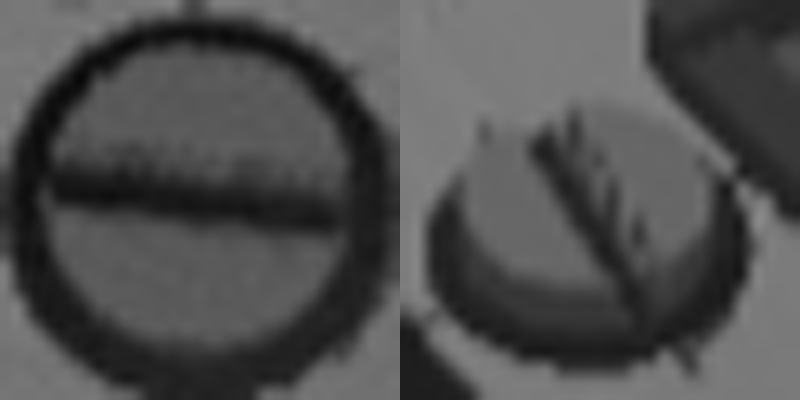

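Run:
```python
from h import *
t=load("top3"); s=load("side0")
print(onz(t,273.77,235.7,.078),onz(s,261.0,209.6,.078))
f=lambda x,y,z:onz(t,274-15+x/12.9-.5,236-15+y/12.9-.5,z)
a,b=f(50,180,.066),f(340,215,.066); d=a-b; print(a,b,np.degrees(np.arctan2(d[1],d[0])))
f=lambda x,y,z:onz(s,262-15+(x-400)/12.9-.5,210-15+y/12.9-.5,z)
a,b=f(540,145,.066),f(645,320,.066); d=a-b; print(a,b,np.degrees(np.arctan2(d[1],d[0])))
d=onz(t,230+32/4,160+385/4,.06)-onz(t,230+442/4,160+380/4,.06)
o=observe();print(o["q"],o["position"],o["tool_rot"])
```

```text
[ 0.49230784 -0.02892716  0.078     ] [ 0.49238445 -0.02874453  0.078     ]
[ 0.49331883 -0.00154222  0.066     ] [ 0.49426233 -0.05499902  0.066     ] 91.0111546135583
[0.49291624 0.00084529 0.066     ] [ 0.49351943 -0.05810002  0.066     ] 90.58629474595196
[-4.62220411e+01  2.45542921e+01  7.30770467e+01  1.96624361e-03
  8.21323271e+01 -2.66319010e+01] [ 0.47105299 -0.32174526  0.22645754] [[ 0.94210829 -0.33529642  0.00287835]
 [-0.33528834 -0.94211093 -0.00295469]
 [ 0.00370242  0.00181856 -0.99999149]]
```

```bash
python3 -m crank '[0,0,0.138,0.0013,0.0209,0,0, 0,0,0.138,0.0013,0.0209,0,0, 0,0,0.138,0.0013,0.0209,0,0, 0,0,0.138,0.0013,0.0209,0,0, 0,0,0.138,0.0013,0.0209,0,0, 0,0,0.138,0.0013,0.0209,0,0, 0,0,0.138,0.0013,0.0209,0,0, 0,0,0.138,0.0013,0.0209,0,0, 0,0,0.138,0.0013,0.0209,0,0, 0,0,0.138,0.0013,0.0209,0,0, 0,0,0.138,0.0013,0.0209,0,0, 0,0,0.138,0.0013,0.0209,0,0, 0,0,0.138,0.0013,0.0209,0,0, 0,0,0.138,0.0013,0.0209,0,0, 0,0,0,0,0,-0.025,0, 0,0,0,0,0,0,0, 0,0,0,0,0,0,0]'
python3 - <<'E'
from h import *
o=observe(); p=o["position"]; R=o["tool_rot"]; print(o["q"],p,np.degrees(np.arctan2(R[1,0],R[0,0])),R[:,2])
c=save("side","side5"); A=c["frame"][:,:,::-1]
tip=p+R[:,2]*.1017; print("proj",proj(c,tip),proj(c,[.4924,-.0288,.078]),proj(c,[.4924,-.0038,.078]),proj(c,[.4924,-.0538,.078]))
cv2.imwrite("pics/c7.png",cv2.resize(A[140:260,200:340],None,fx=5,fy=5,interpolation=cv2.INTER_CUBIC))
E
```

```text
time_s: 9.8
position: [0.4886, -0.0289, 0.199]
tool_rot: [[-0.019, 1.0, -0.002], [1.0, 0.019, 0.001], [0.001, -0.002, -1.0]]
ft_force: [-0.1, -0.1, -1.0]
grip_width: 0.0273
[-1.72781614e+01  1.82425045e+01  8.81385160e+01 -5.49139916e-03
  7.37401021e+01 -1.08343595e+02] [ 0.48858192 -0.02894264  0.19895308] 91.06694269925184 [-2.04591720e-03  5.40019240e-04 -9.99997761e-01]
proj [259.51864122 205.24980955] [261.0125915  209.61123376] [257.66805563 203.89824498] [264.44276655 215.46765513]
```

View pics/c7.png

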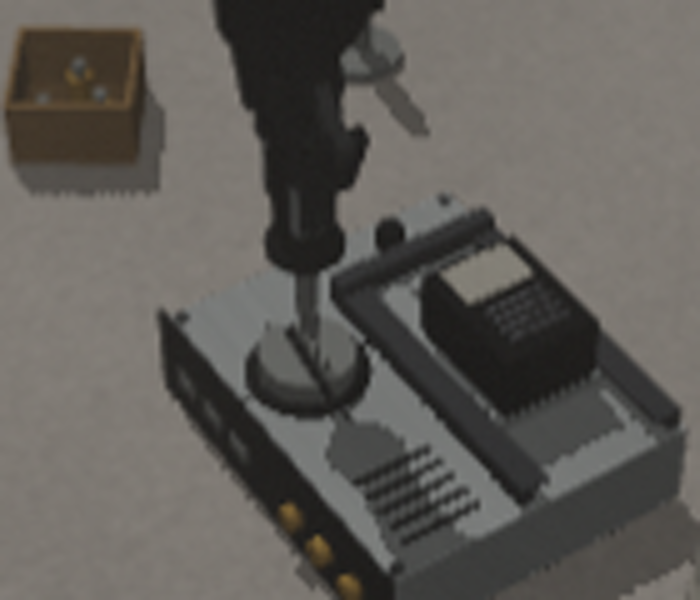

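Run:
```python
from h import *
c=load("side5"); g=cv2.cvtColor(c["frame"],cv2.COLOR_RGB2GRAY)
p=np.array([.4886,-.0289,.199]); z=np.array([-.002,.0005,-1]); tip=p+z*.1017
for off in (0,.0035):
    print(off,"collar",proj(c,tip-z*.064+[off,0,0]),"shaft50",proj(c,tip-z*.04+[off,0,0]),"tip",proj(c,tip+[off,0,0]))
for v in range(184,214): print(v,g[v,248:276])
```

```text
0 collar [258.91296666 188.51287797] shaft50 [259.14475181 194.92200125] tip [259.52044254 205.22676078]
0.0035 collar [260.11242397 188.15274668] shaft50 [260.32772866 194.56148134] tip [260.67679892 204.8660318 ]
184 [124 124 123 122 122 120  64  33  32  33  57  57  34  33  31  35  33  32
  36  73 120 121 120 121 123 124 121 101]
185 [122 122 121 121 122  93  44  32  32  32  55  57  33  34  32  32  38  33
  33  40  98 120 122 114 121 122 121  63]
186 [122 121 122 121 120  56  35  32  32  31  47  56  40  39  33  37  36  31
  30  33  54 113 122 116 120 119 120  36]
187 [121 121 122 122 108  48  34  34  30  30  36  46  40  37  33  35  31  32
  30  33  34 108 120 121 120 119 120  36]
188 [118 120 122 124 103  41  36  35  33  32  33  32  35  31  32  30  31  32
  31  32  33 104 120 120 121 121 120  36]
189 [119 121 124 125 117  44  35  36  31  31  32  31  30  31  31  31  31  32
  31  32  31 112 119 119 120 121 120  60]
190 [124 124 126 125 124  55  34  34  34  31  31  32  32  31  32  31  31  31
  32  30  40 118 119 120 120 121 112  82]
191 [125 125 125 126 124  69  35  35  34  34  32  31
[... 1984 characters left out ...]
122  96 101 100 100  99  99  89  55  40  52  70  86  78  99  99
  99  99  99  99  88  75  83  36  39  36]
209 [123 124 100  71  98  99 100 100 100 100  76  37  37  58  88  66  99 100
  99 100  99  99  99  53  35  99  65  42]
210 [122 111  60  66  99 100 100  99 100 100  93  57  35  47  77  55  99 100
  99  99  99  99  99  54  35  96 106  99]
211 [119  79  40  52  99 100 100 100 100 100 100  83  45  37  59  54  98  87
 100  99  99  99  99  48  34  53 119 120]
212 [120  53  36  44  86 100 100 101 100 100  99  96  60  34  41  53  88  65
  99  99  99  99  87  44  33  33 119 120]
213 [120  47  37  45  64  92 100 100 100 100 100  99  90  56  37  47  69  55
  90  99 100  86  64  42  33  34  91 119]
```

```bash
python3 -m crank '[0,0,0,-0.0003,0,-0.01,0, 0,0,0,0,0,-0.008,0, 0,0,0,0,0,-0.005,0, 0,0,0,0,0,-0.004,0, 0,0,0,0,0,0,0]' 100;  python3 -m crank '[0,0,0,0,0,-0.003,0, 0,0,0,0,0,0,0]'
```

```text
time_s: 10.35
position: [0.4884, -0.0289, 0.1718]
tool_rot: [[-0.019, 1.0, -0.001], [1.0, 0.019, 0.0], [0.0, -0.001, -1.0]]
ft_force: [0.6, -0.5, -1.9]
grip_width: 0.0271
time_s: 10.55
position: [0.4886, -0.0288, 0.1692]
tool_rot: [[-0.019, 1.0, -0.0], [1.0, 0.019, 0.0], [0.0, -0.0, -1.0]]
ft_force: [0.0, -0.2, -1.6]
grip_width: 0.0269
```

```bash
python3 -m crank '[0,0,0,0,0,-0.0015,0, 0,0,-0.1,0,0.0004,0,0, 0,0,-0.1,0.0001,0.0004,0,0, 0,0,-0.1,0.0001,0.0004,0,0, 0,0,-0.1,0.0002,0.0004,0,0, 0,0,0,0,0,0,0]'; python3 -c "
from h import *
o=observe();print(o['wrist_torque'])"
```

```text
time_s: 11.15
position: [0.4884, -0.0271, 0.1677]
tool_rot: [[0.372, 0.928, -0.002], [0.928, -0.372, 0.0], [-0.001, -0.002, -1.0]]
ft_force: [-3.7, -0.1, -0.4]
grip_width: 0.027
[0.03808969 0.80120551 0.04685064]
```

```bash
python3 -m crank '[0,0,-0.1,0.0002,0.0004,0,0, 0,0,-0.1,0.0003,0.0003,0,0, 0,0,-0.1,0.0003,0.0003,0,0, 0,0,-0.1,0.0003,0.0003,0,0, 0,0,-0.1,0.0003,0.0002,0,0, 0,0,-0.1,0.0004,0.0002,0,0, 0,0,0,0,0,0,0]'; python3 -c "
from h import *
o=observe();print(o['wrist_torque'])"; python3 -m crank '[0,0,-0.1,0.0004,0.0001,0,0, 0,0,-0.1,0.0004,0.0001,0,0, 0,0,-0.1,0.0004,0.0001,0,0, 0,0,0,0,0,0,0]'; python3 -c "
from h import *
o=observe();print(o['wrist_torque'],o['tool_rot'][:,0])"
```

```text
time_s: 11.85
position: [0.49, -0.0255, 0.1677]
tool_rot: [[0.83, 0.558, -0.002], [0.558, -0.83, 0.0], [-0.002, -0.001, -1.0]]
ft_force: [-5.1, -1.3, 0.4]
grip_width: 0.0271
[-0.130023    1.34589228  0.03052761]
time_s: 12.25
position: [0.491, -0.025, 0.1676]
tool_rot: [[0.958, 0.288, -0.003], [0.288, -0.958, 0.0], [-0.003, -0.001, -1.0]]
ft_force: [-6.0, 0.4, 0.3]
grip_width: 0.027
[0.044073   1.36204692 0.07605557] [ 0.95756825  0.28819539 -0.00254256]
```

```bash
python3 -m crank '[0,0,-0.1,-0.0001,0,0,0, 0,0,-0.1,-0.0001,0,0,0, 0,0,-0.06,0,0,0,0, 0,0,0,0,0,0,0]'; python3 -c "
from h import *
o=observe();print(o['wrist_torque'],o['tool_rot'][:,0])"; python3 -m crank '[0,0,-0.05,0,0,0,0, 0,0,0,0,0,0,0]'; python3 -c "
from h import *
o=observe();print(o['wrist_torque'],o['tool_rot'][:,0])"
```

```text
time_s: 12.65
position: [0.4915, -0.025, 0.1677]
tool_rot: [[0.999, 0.033, -0.001], [0.033, -0.999, 0.001], [-0.001, -0.001, -1.0]]
ft_force: [-2.8, 0.8, -1.1]
grip_width: 0.0273
[0.33330917 0.71334451 0.02740382] [ 9.99438406e-01  3.34999529e-02 -7.91152322e-04]
time_s: 12.85
position: [0.4917, -0.025, 0.1677]
tool_rot: [[1.0, -0.016, -0.0], [-0.016, -1.0, 0.001], [-0.0, -0.001, -1.0]]
ft_force: [-2.2, 1.5, -1.6]
grip_width: 0.0267
[0.44763153 0.65642687 0.0908431 ] [ 9.99864962e-01 -1.64262404e-02 -4.86447480e-04]
```

```bash
for i in 1 2 3; do python3 -m crank '[0,0,-0.04,0,0,0,0, 0,0,0,0,0,0,0]' >/dev/null; python3 -c "
from h import *
o=observe();print(o['wrist_torque'],o['ft_force'],np.degrees(np.arctan2(o['tool_rot'][1,0],o['tool_rot'][0,0])))"; done
```

```text
[0.53493983 0.6352578  0.09202608] [-2.40149771  1.06095268 -1.75170791] -3.2554017680612493
[0.59491253 0.47864447 0.29375966] [-1.78183028  2.17293937 -2.23052006] -5.555109482472594
[0.570498   0.34137173 0.53581183] [-1.66624789  1.68661361 -4.22103892] -7.843010254224747
```

```bash
python3 -m crank '[0,0,0.1,0,0,0,0, 0,0,0.1,0,0,0,0, 0,0,0,0,0,0.01,0, 0,0,0,0,0,0.02,0, 0,0,0,0,0,0.03,0, 0,0,0,0,0,0,0]'
python3 - <<'E'
from h import *
c=save("side","side6"); A=c["frame"][:,:,::-1]
o=observe(); p=o["position"]; R=o["tool_rot"]; print(o["q"],p,np.degrees(np.arctan2(R[1,0],R[0,0])),R[:,2])
cv2.imwrite("pics/c8.png",cv2.resize(A[140:260,200:340],None,fx=5,fy=5,interpolation=cv2.INTER_CUBIC))
g=cv2.cvtColor(c["frame"],cv2.COLOR_RGB2GRAY)
print([[round(x,1) for x in proj(c,p+R[:,2]*d)] for d in (.0377,.0617,.1017)])
for v in range(160,196): print(v,g[v,246:282])
E
```

```text
time_s: 14.05
position: [0.4937, -0.026, 0.2322]
tool_rot: [[0.998, 0.059, 0.009], [0.059, -0.998, -0.003], [0.009, 0.003, -1.0]]
ft_force: [0.3, 0.3, -2.0]
grip_width: 0.0271
[-1.67521282e+01  1.67441883e+01  8.47544564e+01 -1.45526131e-02
  7.81691245e+01 -2.01222972e+01] [ 0.49288207 -0.02571622  0.23006851] 3.373453500319497 [ 0.00548076 -0.00190936 -0.99998316]
[[np.float64(259.7), np.float64(178.8)], [np.float64(260.0), np.float64(185.4)], [np.float64(260.5), np.float64(196.1)]]
160 [ 33  33  35  35  36  37  31  31  31  34  33  31  31  29  30  29  30  29
  30  31  30  37  49  34  39 120 121 120 120 121 105  79  79  80  79  78]
161 [ 31  32  34  33  31  32  33  31  32  32  32  30  31  30  31  29  32  30
  30  29  31  39  59  34  33 120 122 121 121 121 120 105  79  79  79  78]
162 [ 33  33  33  33  32  32  32  33  32  32  32  30  30  30  29  31  31  30
  30  30  30  40  56  35  32 119 120 120 120 121 120 120  79  78  79  79]
163 [ 32  32  31  33  33  32  33  31  31  32  33  29  30  30  30  30  31  31
  31  31  30  39  56  37  33 120 120 120 121 122 121 122 107  79  79  80]
164 [ 
[... 4125 characters left out ...]
15 111  60  58  56  51
  65  65  91 119 120 120 120 120 102 103  80  70  54  53  52  52  47  44]
192 [125 124 125 126 125 125 125 125 124 124 122 116 104  98  64  59  57  52
  52  53  87 120 120 120 103  89  70  70  55  54  54  50  47  44  40  35]
193 [124 123 124 125 125 125 123 120 122 122 121 107  78  71  59  57  54  54
  54  53  86 120 103  90  71  54  53  55  53  48  49  43  40  36  36  37]
194 [123 124 123 124 124 116 122 120 122 122 121 107  58  54  54  54  54  53
  54  53  77  89  71  54  54  55  54  48  46  39  38  38  37  36  36  43]
195 [123 122 123 117 123 117 122 121 122 121 121 117  58  55  54  55  54  54
  54  77  58  54  54  54  54  50  44  40  38  36  37  35  35  45  66  68]
```

View pics/c8.png

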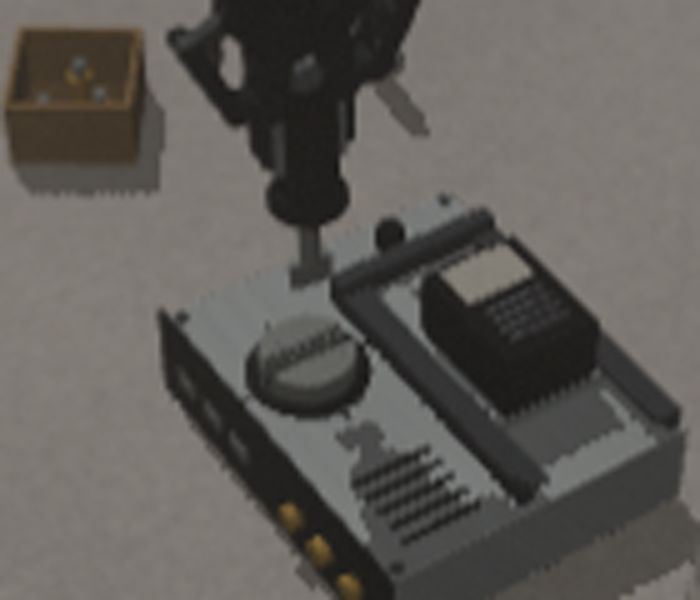

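```bash
python3 - <<'E'
from h import *
c=load("side6"); f=lambda x,y,z:onz(c,200+x/5-.4,140+y/5-.4,z)
for a,b,z in (((272,372),(350,340),.072),((292,285),(330,275),.13)):
    d=f(*b,z)-f(*a,z); print(d,np.degrees(np.arctan2(d[1],d[0])))
E
python3 -m crank '[0,0,-0.05,-0.0016,-0.0211,0,0, 0,0,-0.05,-0.0016,-0.0211,0,0, 0,0,-0.05,-0.0016,-0.0211,0,0, 0,0,-0.05,-0.0016,-0.0211,0,0, 0,0,-0.05,-0.0016,-0.0211,0,0, 0,0,-0.05,-0.0016,-0.0211,0,0, 0,0,-0.05,-0.0016,-0.0211,0,0, 0,0,-0.05,-0.0016,-0.0211,0,0, 0,0,0,-0.0016,-0.0211,0,0, 0,0,0,-0.0016,-0.0211,0,0, 0,0,0,-0.0016,-0.0211,0,0, 0,0,0,-0.0016,-0.0211,0,0, 0,0,0,-0.0016,-0.0211,0,0, 0,0,0,-0.0010,-0.0217,0,0, 0,0,0,0,0,0,0, 0,0,0,0,0,0,0, 0,0,0,0,0,0,0]'
```

```text
[0.050228   0.00535518 0.        ] 6.085741782158229
[ 2.21704599e-02 -1.18467795e-03 -1.11022302e-16] -3.0586895618137557
time_s: 15.8
position: [0.47, -0.3205, 0.2275]
tool_rot: [[0.943, -0.333, -0.0], [-0.333, -0.943, 0.001], [-0.001, -0.0, -1.0]]
ft_force: [-1.3, 0.1, -1.1]
grip_width: 0.0267
```

```bash
python3 -m crank '[0,0,-0.003,0.001,-0.0012,0,0, 0,0,0,0,0,0,0, 0,0,0,0,0,0,0]'
python3 - <<'E'
from h import *
c=save("side","side7"); o=observe(); print(o["position"],o["tool_rot"][:,0],o["tool_rot"][:,2])
for n in("side4","side7"):
    g=cv2.cvtColor(load(n)["frame"],cv2.COLOR_RGB2GRAY)
    print(n)
    for v in range(256,286,2): print(v,g[v,288:318])
E
```

```text
time_s: 16.1
position: [0.4711, -0.3221, 0.2279]
tool_rot: [[0.942, -0.336, 0.0], [-0.336, -0.942, -0.0], [0.0, 0.0, -1.0]]
ft_force: [-0.6, 0.3, -1.7]
grip_width: 0.0271
[ 0.47112197 -0.32221078  0.22789462] [ 9.41864061e-01 -3.35994168e-01  9.75516334e-05] [ 6.69118702e-05 -1.02768887e-04 -9.99999992e-01]
side4
256 [63 62 61 31 29 32 49 60 51 28 27 28 27 29 28 29 30 28 28 29 28 28 35 61
 61 54 58 75 81 82]
258 [63 63 63 58 57 58 56 61 51 29 30 28 28 29 28 29 28 30 29 28 29 28 40 62
 70 81 82 82 82 82]
260 [63 64 63 63 62 57 43 42 33 28 28 28 28 28 29 29 29 29 31 28 28 29 34 62
 81 80 83 85 83 83]
262 [63 63 61 62 69 42 34 34 29 29 27 30 29 29 28 27 29 29 30 30 28 29 30 35
 63 83 83 84 84 84]
264 [70 78 79 80 76 33 32 33 30 29 29 27 29 30 29 30 29 28 29 30 28 29 30 30
 52 82 81 81 82 97]
266 [ 79  79  82  82  79  32  31  30  30  29  30  28  29  29  28  29  28  29
  29  29  29  29  30  31  66  84  84  88 120 125]
268 [ 78  80  82  81  80  67  31  29  30  30  29  29  29  29  30  29  31  30
  30  30  29  29  30  52 119 125 124 124 126 128]
270 [ 78  80  82  83  81  81  78  47  30  30  
[... 2030 characters left out ...]
 53  55 103 122
 125 125 127 127 124 126 124 125 126 127 125 122]
276 [ 81  81  81  81  79  80 122 122 114 104 103  55  59  59  57  54  86 102
 108 125 124 124 124 124 125 127 128 127 127 125]
278 [ 80  79 120 121 125 124 124 121  64  65  62  57  60  59  56  54  61  61
  82 127 123 126 127 125 124 125 128 128 128 128]
280 [120 122 122 124 126 126 126 125  59  58  57  58  58  58  58  57  58  60
  93 124 123 122 114 114 114 114 115 126 127 128]
282 [100  89  90  91  80  80  80  79  69  65  66  69  69  70  69  73  73  72
  74  73  74  74  74  73  72  73  83 127 127 127]
284 [ 75  75  74  75  74  74  73  74  74  75  75  74  75  74  74  74  75  73
  73  74  73  73  74  73  74  74  81 117 126 123]
```

```bash
python3 -m crank '[0,0,0,0.0004,0,-0.025,0, 0,0,0,0,0,-0.02,0, 0,0,0,0,0,-0.01,0, 0,0,0,0,0,-0.008,0, 0,0,0,0,0,-0.008,0, 0,0,0,0,0,0,0]'
```

```text
time_s: 16.75
position: [0.4713, -0.3223, 0.1562]
tool_rot: [[0.942, -0.336, -0.001], [-0.336, -0.942, 0.001], [-0.001, -0.0, -1.0]]
ft_force: [0.7, -0.6, -1.8]
grip_width: 0.0271
```

```bash
python3 -m crank '[0,0,0,0,0,-0.01,0, 0,0,0,0,0,-0.01,0, 0,0,0,0,0,-0.01,0, 0,0,0,0,0,-0.01,0, 0,0,0,0,0,-0.005,0, 0,0,0,0,0,0,0]' | grep -E "pos|force"; python3 -m crank '[0,0,0,0,0,-0.003,0, 0,0,0,0,0,-0.001,0, 0,0,0,0,0,0,0]'| grep -E "pos|force"
```

```text
position: [0.4712, -0.3222, 0.1109]
ft_force: [0.1, -1.0, -1.2]
position: [0.4715, -0.3225, 0.1079]
ft_force: [0.3, 0.1, -1.6]
```

```bash
for i in 1 2 3 ; do python3 -m crank '[0,0,0,0,0,-0.001,0, 0,0,0,0,0,0,0]' | grep -E "pos|force"; done
```

```text
position: [0.4714, -0.3224, 0.1068]
ft_force: [-0.1, -0.1, -2.1]
position: [0.4715, -0.3225, 0.1058]
ft_force: [0.5, -0.2, -1.5]
position: [0.4715, -0.3225, 0.1058]
ft_force: [-2.4, 1.6, 6.6]
```

```bash
python3 -m crank '[0,0,0,0,0,0,30, 0,0,0,0,0,0,60, 0,0,0,0,0,0,100, 0,0,0,0,0,0,100, 0,0,0,0,0,0,100, 0,0,0,0,0,0,100, 0,0,0,0,0,0,100, 0,0,0,0,0,0.01,100, 0,0,0,0,0,0.03,100, 0,0,0,0,0,0.04,100, 0,0,0,0,0,0.04,100, 0,0,0,0,0,0.04,100, 0,0,0,-0.04,-0.03,0,100, 0,0,0,-0.04,-0.03,0,100, 0,0,0,-0.04,-0.03,0,100, 0,0,0,-0.03,-0.03,0,100, 0,0,0,0,0,0,100, 0,0,0,0,0,0,100]'
python3 - <<'E'
from h import *
t=save("top","top8"); s=save("side","side8")
a=cv2.resize(t["frame"][160:300,230:430,::-1],None,fx=2.6,fy=2.6,interpolation=cv2.INTER_CUBIC)
b=cv2.resize(s["frame"][150:350,220:350,::-1],(0,0),fx=1.82,fy=1.82,interpolation=cv2.INTER_CUBIC)
h=min(a.shape[0],b.shape[0]); cv2.imwrite("pics/c9.png",np.hstack([a[:h],b[:h]])); print(a.shape,b.shape)
E
```

```text
time_s: 20.05
position: [0.3209, -0.4428, 0.2654]
tool_rot: [[0.941, -0.338, 0.0], [-0.338, -0.941, -0.0], [0.0, 0.0, -1.0]]
ft_force: [-0.7, 0.2, -0.8]
grip_width: 0.0854
(364, 520, 3) (364, 237, 3)
```

View pics/c9.png

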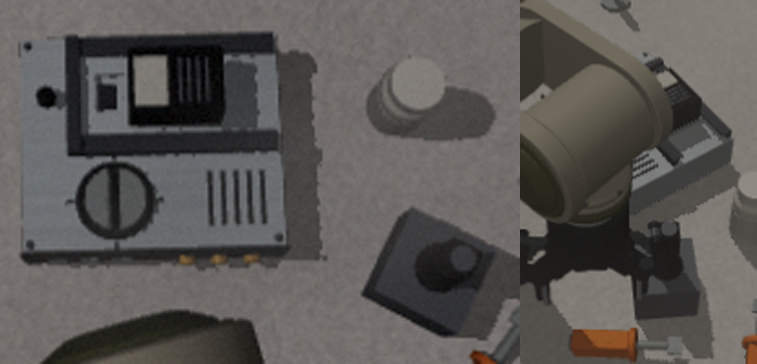

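Run:
```python
from h import *
t=load("top8"); g=cv2.cvtColor(t["frame"],cv2.COLOR_RGB2GRAY).astype(float)
P=[]
for v in range(228,246):
    r=g[v,268:280]; w=np.clip(70-r,0,None); P.append(onz(t,268+(w*np.arange(12)).sum()/w.sum(),v,.068)[:2])
P=np.array(P); d=P[0]-P[-1]; k=np.polyfit(P[:,0],P[:,1],1); print("slot angle",np.degrees(np.arctan(k[0])))
f=lambda x,y,z:onz(t,230+x/2.6-.4,160+y/2.6-.4,z)
for k,v in {"drvtop":(463,262,.148),"jar":(417,84,.11),"caserear+":(223,48,.113),"caserear-":(223,123,.113)}.items(): print(k,f(*v))
A=f(223,48,.113);B=f(223,123,.113);m=(A+B)/2-[.5497,-.0556,0];print("origin y local",-.15*m[0]+.9887*m[1]+.065)
for n in ("top0","top8"):
    gg=cv2.cvtColor(load(n)["frame"],cv2.COLOR_RGB2GRAY); print(gg[190:208:2,244:286])
```

```text
slot angle 9.249447859878108
drvtop [ 0.46829617 -0.32745816  0.148     ]
jar [ 0.62629375 -0.2823204   0.11      ]
caserear+ [ 0.63420394 -0.10656877  0.113     ]
caserear- [ 0.56628947 -0.11497874  0.113     ]
origin y local 0.002867698518810552
[[114 114 115 113 112 112 112 114 114 113 115  56  31  30  30  25  38  60
   63  59  60  65 110 113 114 113 113 113 115 113 110 113 111 114 113 116
  113 113 113 114 113 100]
 [112 110 110  94 110 112 112 109 115 112 114  55  33  26  27  25  37  61
   59  59  62  62  97  85  56  53  64  64  64  74  85 112 113 112 111 111
  114 113 116 112 114  98]
 [ 82  36  12  12  13  11  74  83  82 113 118  55  30  25  32  28  40  62
   64  65  60  63 112  88  32  19  24  21  24  24  27 110 114 114 112 116
  115 113 111 112 114  91]
 [ 22   5   8   3   3   8  13  37  59  61  60  43  32  32  31  31  36  61
   61  61  64  62 108  90  34  21  23  19  22  24  24 107 113 112 112 115
  115 114 113 115 112  84]
 [ 53  14  10  14   6   3   5  40  61  64  64  42  31  31  29  30  35  62
   63  62  62  59  62  86  36  26  25  22  25  26  20 107 113 114 112 114
  11
[... 1599 characters left out ...]
 [ 93  46   8   9   0   0  30  52  61  62  60  65  35  29  33  28  25  53
   61  61 113 114  96  52  27  24  24  21  18  23  27 109 118 111 115  57
   16  19  77  74  76  71]
 [111 113 113 104  98 110 112 114 102 100 113  73  34  32  31  30  26  55
   60  65 107 115 113  65  45  40  88  92  90  90  92 112 114 113 113  59
   14  13   3  10  11   8]
 [114 114 112 111 113 113 113 112 111 112 113  74  31  31  32  31  24  56
   65  65 113 118 117 113 114 113 114 115 113 116 110 113 114 113 116  55
   12   7   0   2   8   4]
 [105 113 109 111 111 114 113 112 112 112 113  76  32  32  32  30  26  53
   63  63 111 114 113 114 114 112 115 114 113 115 116 115 113 114 114  57
   14   4   4   1   8   7]]
```

```bash
python3 -c "
from rig import *
print(close_job())"
```

```text
the job is handed in; nothing more can be done
None
```

The job is done and handed in at about 20 s of robot time, in the order asked.

- **Module:** I pushed it about 60 mm along the rails until it hit the stop at up to 28 N. In the final picture the catch shows in the window and its button looks as it did at the start.
- **Switch:** I turned it with the screwdriver until the torque rose sharply (about 0.1 to 0.54 N m) at the stop. The final top view puts the slot at 9.2°, against about 8.8° for a direction square to the rails. An earlier, rougher side view had given about 6°.
- **Screwdriver:** It is back upright in its stand. It made contact at the same tool height as when I picked it up (0.1058 against 0.1057 m), and I then let go and moved the arm clear.
- **Other parts:** The jar is within 2 mm of where it was. The parts box and the lens mount were never approached.

**Orange look-alikes:** both stood upright on their blades in the first pictures, and I later found them lying down. By my estimate the gripper passed about 80 mm above them and felt no contact force, so they probably fell on their own. I can't prove that, and I left them as they were.

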